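# Fit the missing D cell in the fridge alarm

### The job

The fridge alarm lies on its face with its back cover off, and one of its two battery bays is empty. Take the big D cell from the cell tray and fit it in the empty bay: seat its flat end against the spring with the button end held high, push back against the spring, then press the button end down until it snaps in level under the forked lip and stays there. Do not force it, and leave the other cells, the screwdriver, the cover and the pipette where they are.

Things in the scene. Friction and masses are not known exactly. Their poses are not given: they have to be found in the camera images.
- cell_d: The D cell to fit, largest of the three loose cells in the tray: grey-sleeved cylinder, steel ends, 33 mm in diameter, 61 mm long over all (59.5 mm can, then a 9.5 mm wide button standing out 1.5 mm at the +x end; the -x end is flat). 105 to 175 g. Origin on its axis at mid-length, x along the axis towards the button. It starts level.
- cell_button (a point): Centre of the tip of the D cell's button.
- tray: White cell tray, 78 x 190 x 20 mm, fixed; origin under its centre, grooves along its x. Its three V grooves, 60 mm apart, hold the D, C and AA cells in any order, all button ends towards the tray's +x, the robot's side. The groove rails reach no higher than 9 mm below the D cell's axis.
- alarm: The alarm, fixed: open white shell of 150 x 165 mm, rim 24 mm above the bench, origin under its centre. Holds two like black bays along its x, 68 mm apart, with a low circuit board between; springs on the side away from the robot, lips towards it. One bay holds a D cell fitted as the other should be.
- seat (a point): In the empty bay: where the D cell's origin lies when fitted, with the same axes (x along the bay, level, to the button-end wall; z up), 30 mm above the bench. A V trough cradles the cell; its sides end 9 mm below the axis. Button-end wall at x = 30.5 mm. Face of the free spring contact, a 10 mm disc on the axis, at x = -26.5 mm. Block behind the spring at x = -41.5 mm, top 8 mm above the axis.
- lip (a point): Top inner edge of the forked lip on the empty bay's button-end wall, midway between its two tabs (14 mm apart; the button passes between): at x = 26.2, z = 18.5 mm from the seat. The tabs are 2.5 mm thick and cover 2.8 mm of a fitted cell's rim; above, a steep ramp rises to x = 31, z = 26 mm. Pressing the rim past it takes some 8 to 16 N.
- spring (a joint): Compression of the spring contact in the empty bay, 0 (free) to 0.013 m (coil bound). It moves along the bay's -x. It pushes back with 2 N at first touch and 0.5 N more per mm (8.5 N when coil bound); fitted, the cell keeps it about 4 mm compressed.
- cell_c: The C cell in the tray, 26 mm in diameter, 50 mm long: not wanted. Origin at its centre.
- cell_aa: The AA cell in the tray, 14.5 mm in diameter, 50.5 mm long: not wanted. Origin at its centre.
- driver: Screwdriver, 160 mm long, lying between the alarm and the tray; leave it.
- cover: The alarm's back cover, a white open-topped shell of 150 x 165 x 36 mm, put aside; leave it.
- pipette: Pipette on its low rest, 61 mm high; leave it.
Mind the look-alikes: they are no part of the job. Leave any orange or purple look-alike of the cell_d alone. What is shaped like the part that bears seat but purple is not meant.

How it is judged:
By the outcome, as a careful person would: the job done as asked, in the order asked, and still so for the second after the job is handed in, with the robot touching nothing.
It also fails if it takes over 64 s, if anything falls off the work surface, if the arm or the gripper's body presses on something with over 40 N, if the wrist force passes 120 N, or if a joint passes its speed limit or range.

### The arm

A 6-joint arm with a two-finger parallel gripper is mounted at the origin on the work surface. World frame = base frame: x ahead of the robot, y to its left, z up, the work surface at z = 0. Lengths are in m, angles in rad, forces in N, time in s.
With the tool pointing down it reaches from about 0.325 to 0.85 m from the base axis. Payload 15.5 kg.
Tool frame: the origin (TCP) lies between the finger pads; the fingertips stand 17 mm ahead of it and the grasp point (between the pads) lies 2 mm behind it; z points along the fingers, y is the line along which they close (so a half turn about z gives the same grasp; the last joint's range is limited). The gripper opens to 91 mm and grips with 3 to 60 N. Pads are 32 mm wide; open, the fingers measure 118 mm over their backs; the gripper's body (76 mm by 178 mm) begins 60 mm behind the grasp point.
Start: joints at [-1.429, 0.494, 1.345, -0, 1.302, -0.096], TCP at [0.147, -0.607, 0.231] pointing down, gripper open.
Joint ranges: [-2.91, 2.91], [-0.82, 2.16], [0.22, 2.67], [-1.22, 4.37], [0.12, 2.79], [-3.08, 3.08]. Speed limits (rad/s): [1.89, 1.89, 2.57, 3.01, 3.01, 3.01].

### API

Orientations are given as a unit quaternion [w, x, y, z].
In Python, from rig import manip gives the robot as it stands. The module is installed in compiled form; this text tells all that it offers. Calls block until the motion is done:
- manip.reach(position, orientation): joint-space move of the TCP to a pose.
- manip.servo_line(position, v=0.15, rotation=None): straight line of the TCP; rotation=None keeps the orientation; v is the mean speed in m/s.
- manip.movej(angles): joint-space move.
- manip.gripper_to(opening): opening from 0.0 (shut) to 1.0 (fully open); the grip force is fixed at half the most; returns when the fingers have stopped.
- manip.sleep(seconds).
- manip.inverse_kinematics(position, orientation): joint angles nearest the present ones, or None.
- manip.sense(): the state.
- manip.capture(name): name is "scene" or "top"; returns a dict with "image" (420x560x3 uint8, red, green, blue), "K" (3x3 intrinsics, pixels), "k1" (the pictures are not rectified: a ray, as slopes to the right and down, at radius r is drawn at 1 + k1 r^2 times it, then the intrinsics apply), "R" (3x3) and "t" (3): a world point X has camera coordinates R X + t. Camera axes: x right, y down, z forward; pixel columns grow to the right and rows downward; lengths in m; the calibration is good to about 2 mm. A picture is of the moment at which its call begins. There is no depth.
A pose or a line that the arm cannot do raises manip.MotionError and nothing moves.
- manip.finish_job(): hands the job in; it is judged then, once.
The state is a dict: "time": time; "joints": joint angles; "joint_vel": joint speeds; "joint_efforts": joint torques, N m; "ee_pos": TCP position; "ee_rot": TCP orientation; "wrist_force": force on the tool from outside, world axes, zero at the start; "moment": the same for the moment, N m; "finger_gap": opening from 0.0 (shut) to 1.0 (fully open); "gripper_force": force on a finger pad.
Only numpy, scipy, OpenCV 4.12 (cv2) and the standard library are available. Lean on these libraries where they do the work, as an engineer would, in place of code of your own. Each camera call takes 0.05 s, during which the arm holds its last target. There are 200 camera calls.

## Working session

There is one attempt and no reset: what is moved stays moved. The work goes in short steps, each a Python script; the robot and the scene stay as the last script left them, time stands still between calls to the robot, and variables do not carry over. Pictures are saved under pics/ and viewed, at most 10 in all, crops included, and the job is handed in when it is done.

```bash
mkdir -p pics; cat > h.py <<'E'
import numpy as np, cv2
from rig import manip
def cap(n,f=None):
    c=manip.capture(n)
    if f: cv2.imwrite('pics/'+f,c['image'][:,:,::-1]); np.savez('pics/'+f+'.npz',**c)
    return c
def ray(c,uv,z):
    K=c['K'];k1=float(c['k1']);d=np.array([(uv[0]-K[0,2])/K[0,0],(uv[1]-K[1,2])/K[1,1]])
    s=d.copy()
    for _ in range(20): s=d/(1+k1*(s@s))
    R=c['R'];C=-R.T@c['t'];w=R.T@np.array([s[0],s[1],1]);return C+w*(z-C[2])/w[2]
def proj(c,X):
    p=c['R']@np.asarray(X,float)+c['t'];s=p[:2]/p[2];s=s*(1+float(c['k1'])*(s@s));return c['K'][:2,:2]@s+c['K'][:2,2]
E
python3 - <<'E'
from h import *
for n in('top','scene'):
    c=cap(n,n+'0.png');print(n,-c['R'].T@c['t'],c['R'][2],c['K'],c['k1'])
print(manip.sense())
E
```

```text
top [0.48986412 0.00472054 0.99750339] [ 0.07258344  0.00292008 -0.99735807] [[381.90232439   0.         282.35637993]
 [  0.         381.90232439 204.94472402]
 [  0.           0.           1.        ]] -0.07614261826787011
scene [1.09533892 0.37539673 0.87839392] [-0.48381324 -0.37676194 -0.789921  ] [[381.67876565   0.         276.62004424]
 [  0.         381.67876565 210.22061793]
 [  0.           0.           1.        ]] -0.07082756122297885
{'time': 0.1, 'joints': array([-1.42849432e+00,  4.94190030e-01,  1.34607763e+00,  5.84394343e-06,
        1.30249332e+00, -9.54919091e-02]), 'joint_vel': array([-0.00037231, -0.00143062, -0.00147832,  0.00047123, -0.00090124,
       -0.00076008]), 'joint_efforts': array([ 1.55164133e-03, -8.80245852e+01, -3.82544661e+01,  7.09690154e-02,
        4.83498140e-02, -1.91792770e-05]), 'ee_pos': array([ 0.14718754, -0.60708324,  0.23035212]), 'ee_rot': array([-5.84068181e-04,  9.92940002e-01,  1.18616233e-01, -1.08548921e-05]), 'wrist_force': array([-0.15871199,  0.08070191, -0.33694786]), 'moment': array([ 0.02292679, -0.01513525,  0.01758701]), 'gripper_force': 0.0, 'finger_gap': 0.9979826669923005}
```

View pics/top0.png

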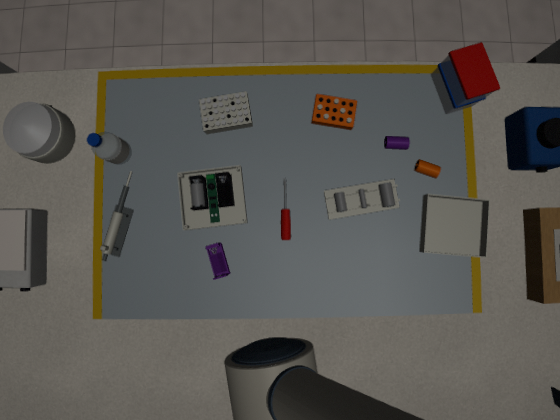

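View pics/scene0.png

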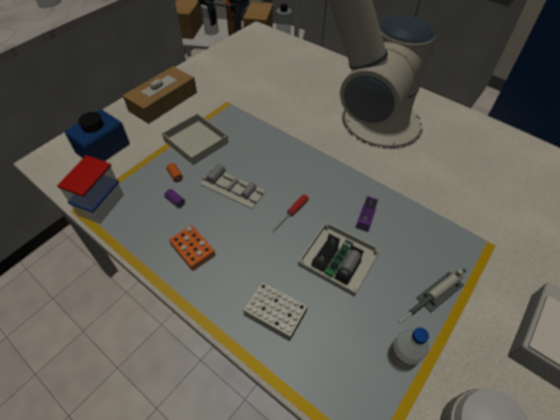

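Top view: the tray is at (362,198) with cells at (340,202), (364,199) and (388,194). The alarm is at (212,197), with its empty bay on the right at about (224,190). Candidates for the D cell are tray cells (388,194), the largest; (340,202), which looks like the C; and (364,199), the AA. The purple (397,142) and orange (428,169) cells are decoys, and the purple bay is at (217,260). My choice is (388,194), which I'll check in a close crop.

```bash
python3 - <<'E'
from h import *
a=cv2.imread('pics/top0.png')
f=lambda im,s:cv2.convertScaleAbs(cv2.resize(im,None,fx=s,fy=s,interpolation=cv2.INTER_CUBIC),alpha=1.6,beta=10)
t=f(a[170:228,315:410],8);b=f(a[160:235,170:255],8)
cv2.imwrite('pics/tray.png',t);cv2.imwrite('pics/alarm.png',b)
E
```

```text
(no output)
```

View pics/tray.png

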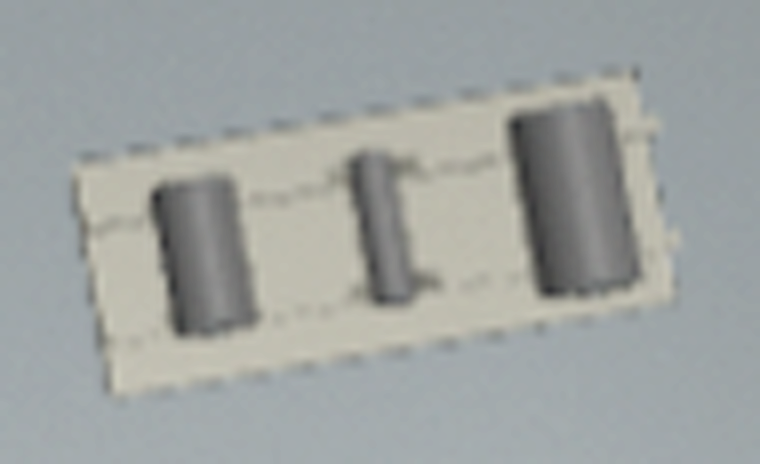

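View pics/alarm.png

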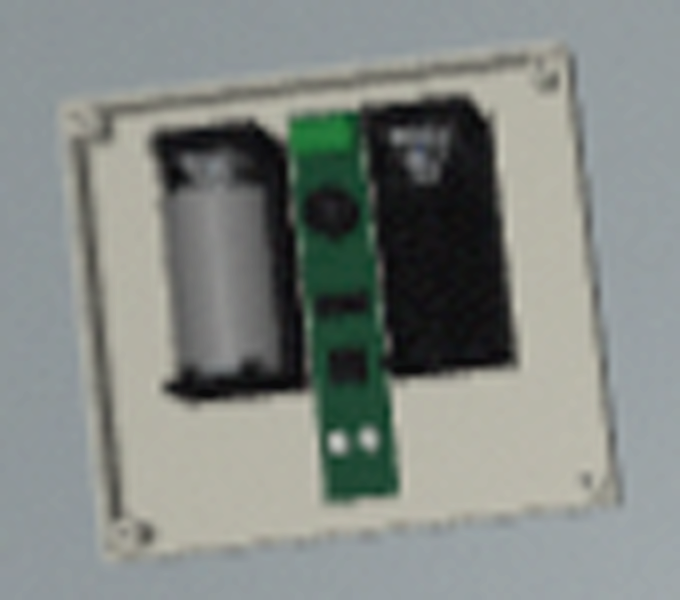

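The crop confirms that the right-hand tray cell (crop 575,198) is the largest, so it is the D cell. In the alarm crop the fitted cell is at about (222,279). The empty bay is to the right, with its spring at (425,150) on the far side. Next I'll measure these and cross-check in the scene view.

```bash
python3 - <<'E'
from h import *
c=dict(np.load('pics/top0.png.npz')); s=dict(np.load('pics/scene0.png.npz'))
P=lambda u,v,o,z:ray(c,((u+.5)/8-.5+o[0],(v+.5)/8-.5+o[1]),z)
to=(315,170);ao=(170,160)
np.set_printoptions(precision=4,suppress=True)
print('tray',[P(*p,to,.02)[:2] for p in[(78,160),(635,72),(675,298),(112,395)]])
print('D',[P(*p,to,.030)[:2] for p in[(510,115),(605,100),(540,297),(640,285)]])
print('rim',[P(*p,ao,.024)[:2] for p in[(60,103),(572,40),(615,505),(108,555)]])
print('fit',[P(*p,ao,.030)[:2] for p in[(163,190),(262,185),(178,375),(285,365)]])
print('box',[P(*p,ao,.030)[:2] for p in[(365,105),(480,98),(392,375),(515,362)]])
print('box left',[P(*p,ao,.030)[:2] for p in[(155,130),(260,122),(170,398),(305,385)]])
im=cv2.imread('pics/scene0.png')
a=im[220:300,290:385];b=im[155:215,190:285]
f=lambda i:cv2.convertScaleAbs(cv2.resize(i,None,fx=8,fy=8,interpolation=cv2.INTER_CUBIC),alpha=1.6,beta=10)
cv2.imwrite('pics/sa.png',cv2.resize(f(np.vstack([a])),(760,640))[:600]);cv2.imwrite('pics/sb.png',f(b))
E
```

```text
tray [array([ 0.5989, -0.1011]), array([ 0.6247, -0.283 ]), array([ 0.5511, -0.2932]), array([ 0.5231, -0.1102])]
D [array([ 0.61 , -0.239]), array([ 0.6144, -0.2699]), array([ 0.5515, -0.2466]), array([ 0.5548, -0.279 ])]
rim [array([0.6498, 0.279 ]), array([0.667 , 0.1124]), array([0.5169, 0.0999]), array([0.5034, 0.2629])]
fit [array([0.6199, 0.2437]), array([0.6209, 0.2117]), array([0.5604, 0.2387]), array([0.563 , 0.2043])]
box [array([0.6462, 0.1784]), array([0.6477, 0.1414]), array([0.5592, 0.1701]), array([0.5627, 0.1307])]
box left [array([0.6394, 0.2463]), array([0.6413, 0.2123]), array([0.5531, 0.2413]), array([0.5565, 0.1979])]
```

View pics/sa.png

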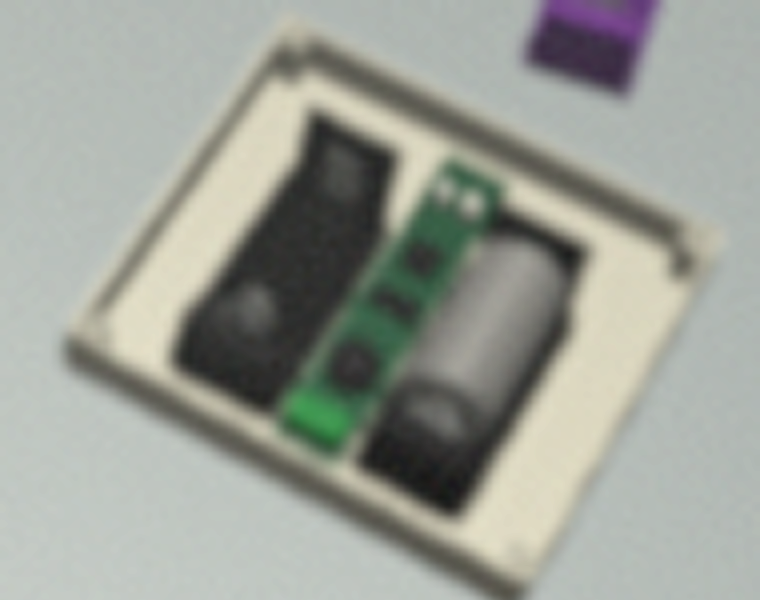

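View pics/sb.png

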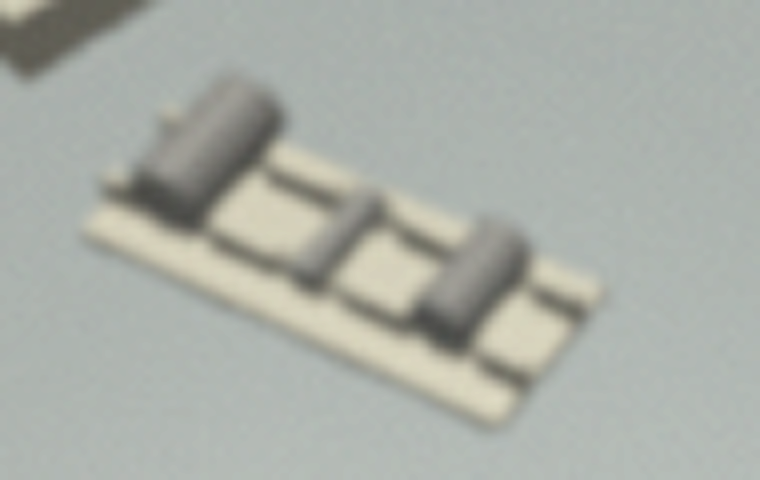

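The scene crops agree: the D cell is at (212,148) in its crop, the empty bay is on the left, and its spring is at (250,305) in the alarm crop. I'll fit the poses to both views.

```bash
cat > fit.py <<'E'
from h import *
from scipy.optimize import least_squares
np.set_printoptions(precision=4,suppress=True)
c=dict(np.load('pics/top0.png.npz')); s=dict(np.load('pics/scene0.png.npz'))
px=lambda u,v,o:np.array([(u+.5)/8-.5+o[0],(v+.5)/8-.5+o[1]])
to=(315,170);ao=(170,160);sao=(290,220);sbo=(190,155)
def Rz(a):return np.array([[np.cos(a),-np.sin(a),0],[np.sin(a),np.cos(a),0],[0,0,1]])
def T(p,X):return Rz(p[2])@np.array(X)+[p[0],p[1],0]
# alarm: frame +x towards robot; corners far-left etc. alarm y = -world y
obs=[]
C={'FL':(-.075,-.0825,.024),'FR':(-.075,.0825,.024),'NR':(.075,.0825,.024),'NL':(.075,-.0825,.024)}
for k,p in zip(('FL','FR','NR','NL'),[(60,103),(572,40),(615,505),(108,555)]): obs.append((c,C[k],px(*p,ao),'t'+k))
for k,p in zip(('NR','NL','FR','FL'),[(295,15),(720,240),(65,342),(522,588)]): obs.append((s,C[k],px(*p,sao),'s'+k))
def res(p,ob): return np.concatenate([proj(a,T(p,X))-u for a,X,u,_ in ob])
r=least_squares(res,[.585,.19,np.pi],args=(obs,),loss='soft_l1'); print('alarm',r.x)
for o,e in zip(obs,res(r.x,obs).reshape(-1,2)):print(o[3],e)
# cell silhouettes
from scipy.optimize import minimize
def hull(cam,p,o,sc=8):  # p x,y,z,yaw ; convex hull of end circles
    t=np.linspace(0,2*np.pi,40);d=np.array([np.cos(p[3]),np.sin(p[3]),0]);n=np.array([-d[1],d[0],0])
    X=[np.array(p[:3])+d*e+.0165*(np.cos(a)*n+np.sin(a)*np.array([0,0,1])) for e in(-.0305,.029) for a in t]
    q=np.array([proj(cam,x) for x in X]);q=((q-o+.5)*sc-.5).astype(np.float32)
    return cv2.convexHull(q)
def cost(p,views):
    v=0
    for cam,m,o in views:
        k=np.zeros(m.shape,np.uint8);cv2.fillPoly(k,[np.round(hull(cam,p,o)*16).astype(np.int32)],1,shift=4)
        v+=np.sum((k>0)!=m)/64
    return v
def view(cam,o,w,h,lo,hi,roi):
    g=cv2.resize(cv2.cvtColor(cam['image'][o[1]:o[1]+h,o[0]:o[0]+w],cv2.COLOR_RGB2GRAY),None,fx=8,fy=8,interpolation=cv2.INTER_CUBIC)
    k=np.zeros_like(g);cv2.fillPoly(k,[np.array(roi)],1);return cam,(k>0)&(g>lo)&(g<hi),np.array(o)
if __name__=='__main__':
    g=cv2.cvtColor(c['image'],cv2.COLOR_RGB2GRAY);print('gray cell/tray/bench',g[194,387],g[182,372],g[230,350]); g2=cv2.cvtColor(s['image'],cv2.COLOR_RGB2GRAY);print(g2[173,216],g2[185,223],g2[205,200],g2[170,200])
    vt=view(c,to,95,58,-1,108,[(480,80),(640,70),(665,310),(500,330)])
    vs=view(s,sbo,95,60,-1,100,[(110,180),(215,55),(310,95),(255,160),(200,240),(140,215)])
    for V in([vt],[vs],[vt,vs]):
        q=min((minimize(cost,[.583,-.259,.03,np.pi+a],args=(V,),method='Nelder-Mead',options=dict(initial_simplex=np.array([.583,-.259,.03,np.pi+a])+np.vstack([np.zeros(4),np.diag([.004,.004,.004,.05])]))) for a in(.05,.12,.2)),key=lambda q:q.fun)
        print(q.x,q.fun,[m.sum()/64 for _,m,_ in V])
E
python3 fit.py
```

```text
alarm [0.5849 0.1883 3.234 ]
tFL [ 0.6228 -0.8321]
tFR [-0.2597 -0.052 ]
tNR [ 0.2656 -0.3609]
tNL [-0.2592  0.335 ]
sNR [-0.6408  0.2356]
sNL [ 0.8179 -0.0726]
sFR [ 0.0502 -1.3855]
sFL [0.56   0.1029]
gray cell/tray/bench 78 95 100
77 118 105 103
[ 0.5729 -0.2342  0.1199  3.3035] 123.609375 [np.float64(494.53125)]
[ 0.5824 -0.2614  0.0339  3.2963] 27.671875 [np.float64(262.078125)]
[ 0.5831 -0.258   0.0376  3.2905] 202.703125 [np.float64(494.53125), np.float64(262.078125)]
```

```bash
cat > f2.py <<'E'
from fit import *
def go(V,x0):
    q=min((minimize(cost,np.add(x0,[0,0,0,a]),args=(V,),method='Nelder-Mead',options=dict(initial_simplex=np.add(x0,[0,0,0,a])+np.vstack([np.zeros(4),np.diag([.004,.004,.004,.05])]))) for a in(-.05,0,.05)),key=lambda q:q.fun)
    print(q.x,q.fun,[m.sum()/64 for _,m,_ in V])
for th in(86,90):
  vt=view(c,to,95,58,-1,th,[(480,80),(640,70),(665,310),(500,330)])
  vs=view(s,sbo,95,60,-1,93,[(110,180),(215,55),(310,95),(255,160),(200,240),(140,215)])
  go([vt,vs],[.583,-.259,.03,3.283])
for lo,hi in((45,200),(55,200)):
  ft=view(c,ao,85,75,lo,hi,[(160,188),(285,178),(300,375),(172,385)])
  fs=view(s,sao,95,80,lo,hi,[(495,235),(570,240),(570,310),(480,430),(405,375)])
  for V in([ft,fs],[ft],[fs]): go(V,[.591,.2235,.03,3.234])
E
python3 f2.py | tail -n +11
python3 - <<'E'
from h import *
from scipy.spatial.transform import Rotation as Ro
def q(yaw,th):  # cell frame: x axis along cell; tool z = -cell z ; tool y = cell y
    Rc=Ro.from_euler('z',yaw)*Ro.from_euler('y',-th)
    return [(Rc*Ro.from_euler('x',np.pi)),(Rc*Ro.from_euler('y',np.pi))]
for n,p,yaw,th in(('tray',(.583,-.259,.04),3.283,0),('al',(.594,.155,.04),3.234,0),('al45',(.594,.155,.075),3.234,.785),('al45h',(.594,.155,.2),3.234,.785)):
    for r in q(yaw,th):
        o=r.as_quat(scalar_first=True);print(n,manip.inverse_kinematics(p,o))
E
```

```text
[ 0.5818 -0.2584  0.0338  3.2972] 73.171875 [np.float64(346.875), np.float64(235.859375)]
[0.588  0.2238 0.038  3.2064] 125.90625 [np.float64(285.578125), np.float64(254.703125)]
[0.5893 0.2265 0.0277 3.2026] 35.421875 [np.float64(285.578125)]
[0.5877 0.2217 0.033  3.1889] 80.640625 [np.float64(254.703125)]
[0.5885 0.2242 0.0375 3.216 ] 201.28125 [np.float64(240.609375), np.float64(223.0)]
[0.5898 0.2282 0.0282 3.2188] 79.9375 [np.float64(240.609375)]
[0.5888 0.2226 0.0318 3.2324] 110.984375 [np.float64(223.0)]
tray [-0.51162703  0.73135434  1.48361351  0.          0.92662481 -2.22383071]
tray [-5.11627035e-01  7.31354336e-01  1.48361351e+00 -4.44089210e-16
  9.26624809e-01  9.17761946e-01]
al [ 0.15801197  0.70750752  1.54825771  0.          0.88582743 -1.50519171]
al [ 1.58011966e-01  7.07507515e-01  1.54825771e+00 -4.44089210e-16
  8.85827426e-01  1.63640095e+00]
al45 [ 0.13965466  1.06085701  0.83800088  0.03719294  2.02690286 -1.52097376]
al45 [0.13965466 1.06085701 0.83800088 0.03719294 2.02690286 1.62061889]
al45h [ 0.13965466  0.94172987  0.76884971  0.04176423  2.21503582 -1.51226918]
al45h [0.13965466 0.94172987 0.76884971 0.04176423 2.21503582 1.62932348]
```

```bash
cat >> h.py <<'E'
from scipy.spatial.transform import Rotation as Ro
OFF=.011
def quat(yaw,th): return (Ro.from_euler('z',yaw)*Ro.from_euler('y',-th)*Ro.from_euler('y',np.pi)).as_quat(scalar_first=True)
SEAT=np.array([.5965,.1552,.030]);YA=3.234
def pose(Fx,Bz,deg,dy=0,dx=0):
    "TCP pose from flat-end x, lowest point of the flat end (both mm, seat frame), tilt"
    t=np.radians(deg);Fz=Bz+16.5*np.cos(t)
    x=Fx+dx+30.5*np.cos(t)-1e3*OFF*np.sin(t);z=Fz+30.5*np.sin(t)+1e3*OFF*np.cos(t)
    return SEAT+Ro.from_euler('z',YA).apply(np.array([x,dy,z])/1e3),quat(YA,t)
def st():
    s=manip.sense();w=Ro.from_euler('z',-YA).apply(s['wrist_force'])
    print('t%.2f'%s['time'],'ee',np.round(s['ee_pos'],4),'F(seat)',np.round(w,2),'M',np.round(s['moment'],2),'gap %.3f gf %.1f'%(s['finger_gap'],s['gripper_force']));return s
E
python3 - <<'E'
from h import *
q=quat(3.283,0);p=np.array([.5825,-.2588,.040])
manip.gripper_to(.58)
manip.reach(p+[0,0,.09],q);manip.servo_line(p,v=.12);st()
manip.gripper_to(0.2);st()
manip.servo_line(p+[0,0,.10],v=.15);manip.sleep(.3);st()
cap('top','top1.png');cap('scene','scene1.png')
a=cv2.imread('pics/scene1.png')[90:240,130:330];cv2.imwrite('pics/g1.png',cv2.convertScaleAbs(cv2.resize(a,None,fx=4,fy=4,interpolation=cv2.INTER_CUBIC),alpha=1.5))
E
```

```text
t3.77 ee [ 0.5829 -0.2591  0.0407] F(seat) [-0.18 -0.07  0.44] M [-0.   -0.    0.02] gap 0.578 gf 0.0
t4.22 ee [ 0.583  -0.2594  0.0405] F(seat) [-0.44  3.85  5.13] M [-0.72 -0.03  0.04] gap 0.354 gf 30.0
t5.34 ee [ 0.5823 -0.2587  0.1394] F(seat) [ 0.12  0.05 -1.49] M [ 0.02 -0.02 -0.05] gap 0.351 gf 30.0
```

View pics/g1.png

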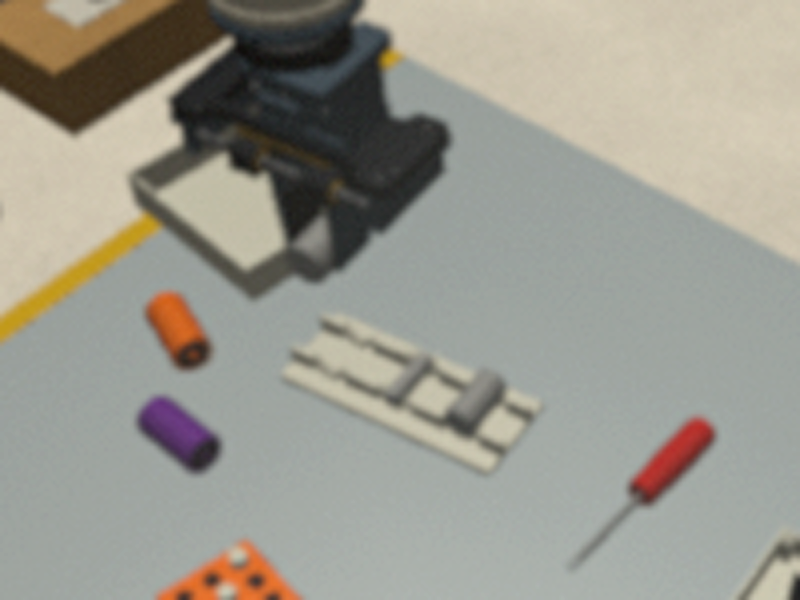

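The D cell is held at (312,250) in the picture and the tray's other cells are undisturbed. Next I'll carry it over, tilt it button-high, and feel for the spring.

```bash
python3 - <<'E'
from h import *
a,q=pose(-15,-11.5,45)
manip.reach(a+[0,0,.1],q);manip.sleep(.2);st()
manip.servo_line(a+[0,0,.012],v=.12);manip.sleep(.2);st()
manip.servo_line(a,v=.04);manip.sleep(.2);st()
for f in(-17,-19,-20,-21,-22,-23,-24,-25):
    p,_=pose(f,-11.5,45);manip.servo_line(p,v=.03);manip.sleep(.15);print(f,end=' ');st()
E
```

```text
t7.17 ee [0.5979 0.1543 0.1598] F(seat) [ 0.27  0.22 -1.38] M [ 0.03 -0.62  0.01] gap 0.356 gf 30.0
t8.26 ee [0.598  0.1554 0.0723] F(seat) [-0.11  0.23 -1.79] M [ 0.06 -0.59  0.01] gap 0.355 gf 30.0
t8.91 ee [0.5977 0.1553 0.0595] F(seat) [-0.11 -0.02 -0.95] M [ 0.11 -0.61 -0.  ] gap 0.359 gf 30.0
-17 t9.31 ee [0.5997 0.1555 0.0595] F(seat) [ 0.16 -0.35 -0.91] M [ 0.09 -0.61 -0.01] gap 0.356 gf 30.0
-19 t9.71 ee [0.6017 0.1557 0.0595] F(seat) [ 0.63 -0.39 -1.06] M [ 0.03 -0.63 -0.05] gap 0.355 gf 30.0
-20 t10.11 ee [0.6027 0.1557 0.0595] F(seat) [-0.24  0.29 -1.18] M [ 0.08 -0.65  0.03] gap 0.354 gf 30.0
-21 t10.51 ee [0.6037 0.1559 0.0595] F(seat) [-0.53  0.01 -2.07] M [ 0.02 -0.68  0.04] gap 0.353 gf 30.0
-22 t10.91 ee [0.6047 0.156  0.0595] F(seat) [ 0.2   0.36 -1.05] M [ 0.12 -0.59 -0.02] gap 0.356 gf 30.0
-23 t11.31 ee [0.6057 0.1561 0.0595] F(seat) [ 0.83  0.28 -0.33] M [ 0.04 -0.42  0.02] gap 0.349 gf 30.0
-24 t11.71 ee [0.6066 0.1562 0.0595] F(seat) [2.26 0.2  0.02] M [ 0.02 -0.16 -0.02] gap 0.350 gf 30.0
-25 t12.11 ee [0.6076 0.1562 0.0595] F(seat) [2.47 0.37 0.12] M [ 0.04 -0.15 -0.05] gap 0.356 gf 30.0
```

The spring touched at a commanded -23.3, against -21.7 predicted, so I'm applying a -1.3 mm correction. Next is the push back and the tilt down, with force guards.

```bash
cat > path.py <<'E'
from h import *
def run(P,lim=25,dx=-1.3,n=2):
    for a,b in zip(P,P[1:]):
        for k in range(1,n+1):
            w=np.add(a,np.subtract(b,a)*k/n);p,q=pose(w[0],w[1],w[2],dx=dx)
            manip.servo_line(p,v=.02,rotation=q);manip.sleep(.08)
            print(np.round(w,1),end=' ');s=st()
            if np.linalg.norm(s['wrist_force'])>lim: print('STOP');return False
    return True
E
python3 - <<'E'
from path import *
run([(-23.7,-11.5,45),(-27,-12,45),(-30,-12.5,40),(-32.6,-12.5,35),(-35.2,-12.5,30),(-35.2,-13,25)],lim=18)
E
```

```text
[-25.4 -11.8  45. ] t12.44 ee [0.6093 0.1564 0.0593] F(seat) [ 4.19 -0.21  1.53] M [0.06 0.1  0.04] gap 0.352 gf 30.0
[-27. -12.  45.] t12.78 ee [0.6109 0.1565 0.0591] F(seat) [ 3.67 -1.22  2.03] M [-0.02  0.39 -0.02] gap 0.353 gf 30.0
[-28.5 -12.2  42.5] t13.11 ee [0.6111 0.1566 0.0591] F(seat) [ 4.36 -0.87  7.68] M [ 0.06  0.96 -0.08] gap 0.356 gf 30.0
[-30.  -12.5  40. ] t13.44 ee [0.6113 0.1566 0.0585] F(seat) [ 5.66 -0.15  6.14] M [ 0.06  0.98 -0.04] gap 0.357 gf 30.0
[-31.3 -12.5  37.5] t13.78 ee [0.6112 0.1567 0.0582] F(seat) [ 5.21 -0.37  5.67] M [ 0.01  1.02 -0.08] gap 0.354 gf 30.0
[-32.6 -12.5  35. ] t14.11 ee [0.6113 0.1566 0.0577] F(seat) [ 5.17 -0.31  4.04] M [ 0.05  0.98 -0.04] gap 0.355 gf 30.0
[-33.9 -12.5  32.5] t14.44 ee [0.6113 0.1566 0.0572] F(seat) [ 6.49 -0.89  3.93] M [ 0.07  1.06 -0.04] gap 0.353 gf 30.0
[-35.2 -12.5  30. ] t14.78 ee [0.6114 0.1566 0.0566] F(seat) [ 6.83 -0.89  2.01] M [ 0.01  1.09 -0.09] gap 0.352 gf 30.0
[-35.2 -12.8  27.5] t15.11 ee [0.6102 0.1565 0.0556] F(seat) [ 7.31 -1.06  2.04] M [ 0.04  1.05 -0.02] gap 0.355 gf 30.0
[-35.2 -13.   25. ] t15.44 ee [0.6092 0.1564 0.0546] F(seat) [ 7.05 -0.34  0.53] M [-0.01  0.97 -0.01] gap 0.355 gf 30.0
```

```bash
python3 - <<'E'
from path import *
run([(-35.2,-13,25),(-34.8,-14,20),(-34.8,-15.2,10),(-35.0,-15.8,5),(-35.2,-16.5,0)],lim=18,n=3)
E
```

```text
[-35.1 -13.3  23.3] t15.78 ee [0.6084 0.1562 0.0537] F(seat) [6.1  0.19 0.2 ] M [-0.05  0.98  0.07] gap 0.355 gf 30.0
[-34.9 -13.7  21.7] t16.11 ee [0.6076 0.1562 0.0529] F(seat) [ 7.26 -0.44  1.41] M [-0.07  0.96  0.03] gap 0.354 gf 30.0
[-34.8 -14.   20. ] t16.44 ee [0.6068 0.156  0.052 ] F(seat) [ 7.43  0.38 -0.21] M [-0.13  0.96  0.09] gap 0.357 gf 30.0
[-34.8 -14.4  16.7] t16.77 ee [0.6056 0.156  0.0504] F(seat) [ 6.8  -0.51  0.56] M [-0.11  0.93 -0.01] gap 0.355 gf 30.0
[-34.8 -14.8  13.3] t17.11 ee [0.6045 0.1558 0.0486] F(seat) [ 7.04  0.51 -0.62] M [-0.22  1.01  0.05] gap 0.355 gf 30.0
[-34.8 -15.2  10. ] t17.44 ee [0.6035 0.1557 0.0468] F(seat) [ 7.17 -1.14 -0.42] M [-0.1   1.05 -0.01] gap 0.356 gf 30.0
[-34.9 -15.4   8.3] t17.77 ee [0.6032 0.1557 0.0458] F(seat) [ 6.02 -0.6   1.23] M [-0.08  1.08  0.  ] gap 0.358 gf 30.0
[-34.9 -15.6   6.7] t18.11 ee [0.6028 0.1558 0.0448] F(seat) [ 6.5  -0.42  1.3 ] M [-0.07  1.12  0.02] gap 0.356 gf 30.0
[-35.  -15.8   5. ] t18.44 ee [0.6026 0.1559 0.044 ] F(seat) [ 6.4  -1.2   1.56] M [ 0.1   1.11 -0.02] gap 0.355 gf 30.0
[-35.1 -16.    3.3] t18.77 ee [0.6026 0.1561 0.0431] F(seat) [ 5.87 -2.37  3.87] M [0.46 1.03 0.02] gap 0.353 gf 30.0
[-35.1 -16.3   1.7] t19.11 ee [0.6025 0.1563 0.0422] F(seat) [ 5.73 -6.    5.42] M [0.89 0.99 0.07] gap 0.358 gf 30.0
[-35.2 -16.5   0. ] t19.44 ee [0.6028 0.1567 0.0415] F(seat) [ 4.93 -8.2   8.6 ] M [1.53 0.97 0.08] gap 0.352 gf 30.0
```

The cell is level, with side contact on one trough flank (−8 N). I'll shift it sideways, then ease it forward under the lip.

```bash
python3 - <<'E'
from path import *
for dy in(-.6,-1.2,-1.8):
    p,q=pose(-35.2,-16.5,0,dx=-1.3,dy=dy);manip.servo_line(p,v=.02,rotation=q);manip.sleep(.15);print(dy,end=' ');s=st()
    if Ro.from_euler('z',-YA).apply(s['wrist_force'])[1]>-2: break
for bz,th in((-16.8,0),(-17.1,0),(-17.1,-1)):
    p,q=pose(-35.2,bz,th,dx=-1.3,dy=dy);manip.servo_line(p,v=.02,rotation=q);manip.sleep(.15);print(bz,th,end=' ');s=st()
    if s['wrist_force'][2]>14: break
print(dy)
cap('top','top2.png');c=cap('scene','scene2.png')
a=c['image'][200:300,280:400,::-1];cv2.imwrite('pics/g2.png',cv2.convertScaleAbs(cv2.resize(a,None,fx=6,fy=6,interpolation=cv2.INTER_CUBIC),alpha=1.6))
E
```

```text
-0.6 t19.84 ee [0.6028 0.1567 0.0415] F(seat) [ 4.87 -1.98  9.76] M [0.57 0.95 0.15] gap 0.355 gf 30.0
-16.8 0 t20.24 ee [0.6028 0.1568 0.0415] F(seat) [ 5.85 -4.06 14.57] M [0.5  1.19 0.14] gap 0.357 gf 30.0
-0.6
```

View pics/g2.png

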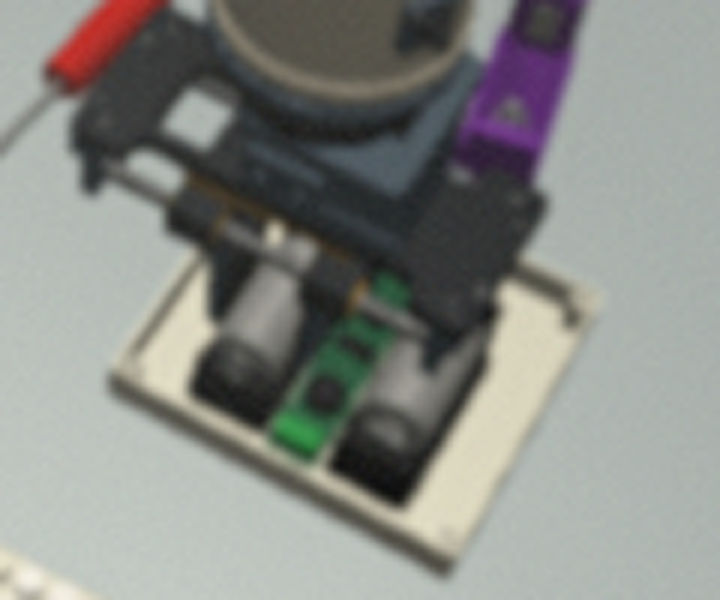

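The picture shows the cell in the bay at (265,310), looking level with its neighbour. Now I'll ease it forward.

```bash
python3 - <<'E'
from path import *
for f in(-34,-33,-32,-31.2,-30.6):
    p,q=pose(f,-16.5,0,dx=-1.3,dy=-.6);manip.servo_line(p,v=.02,rotation=q);manip.sleep(.12);print(f,end=' ');s=st()
    if np.linalg.norm(s['wrist_force'])>20: break
E
```

```text
-34 t20.71 ee [0.6018 0.1567 0.0415] F(seat) [ 3.41 -3.69  9.84] M [0.57 0.76 0.06] gap 0.355 gf 30.0
-33 t21.07 ee [0.6012 0.1566 0.0416] F(seat) [ 2.07 -3.1   7.76] M [0.57 0.42 0.1 ] gap 0.354 gf 30.0
-32 t21.44 ee [0.6004 0.1565 0.0415] F(seat) [ 0.41 -3.62  6.78] M [0.63 0.25 0.12] gap 0.356 gf 30.0
-31.2 t21.81 ee [0.5997 0.1564 0.0415] F(seat) [ 1.41 -3.22  6.12] M [0.64 0.13 0.1 ] gap 0.352 gf 30.0
-30.6 t22.18 ee [0.5992 0.1564 0.0415] F(seat) [-0.01 -4.27  6.32] M [0.61 0.06 0.11] gap 0.354 gf 30.0
```

```bash
python3 - <<'E'
from path import *
manip.gripper_to(.52);manip.sleep(.3);s=st()
p=np.array(s['ee_pos']);manip.servo_line(p+[0,0,.06],v=.1);manip.servo_line(p+[0,0,.16],v=.2)
manip.reach([.45,-.05,.3],quat(YA,0));st()
c=cap('top','top3.png');d=cap('scene','scene3.png')
f=lambda i:cv2.convertScaleAbs(cv2.resize(i[:,:,::-1],(380,340),interpolation=cv2.INTER_CUBIC),alpha=1.6,beta=10)
cv2.imwrite('pics/g3.png',np.hstack([f(c['image'][160:236,170:255]),f(d['image'][220:305,290:385])]))
E
```

```text
t22.92 ee [0.5979 0.1559 0.041 ] F(seat) [0.01 0.13 0.48] M [ 0.03 -0.04 -0.01] gap 0.519 gf 0.0
t25.38 ee [ 0.4506 -0.0496  0.2995] F(seat) [-0.07  0.62 -0.23] M [-0.01 -0.05  0.  ] gap 0.521 gf 0.0
```

View pics/g3.png

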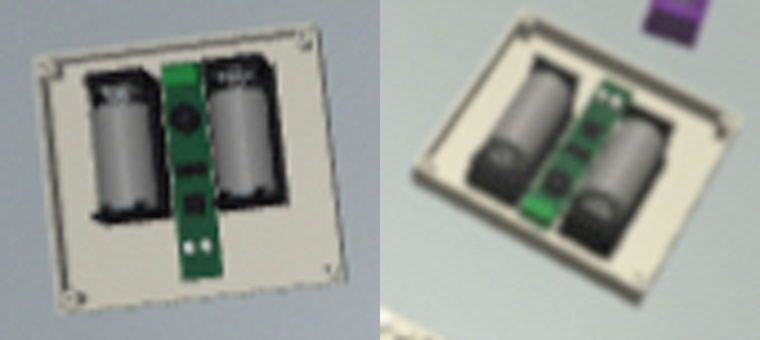

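Top and scene views show both cells lying alike, with the lip tabs drawn over the new cell's rim at (222,203) and (262,190). I'll press lightly on the button end to check that it is level and latched.

```bash
python3 - <<'E'
from path import *
manip.gripper_to(0)
q=quat(YA,0);b=SEAT+Ro.from_euler('z',YA).apply([.006,-.0006,0])
b[2]=.0665;manip.reach(b+[0,0,.06],q);manip.servo_line(b,v=.08);manip.sleep(.2);st()
for z in np.arange(.0655,.0609,-.0007):
    b[2]=z;manip.servo_line(b,v=.02);manip.sleep(.15);s=st()
    if s['wrist_force'][2]>9: break
manip.servo_line(b+[0,0,.1],v=.15);manip.reach([.45,-.05,.3],q);manip.sleep(.5);st()
d=cap('scene','scene4.png');c=cap('top','top4.png')
for n,k in((d,'scene'),(c,'top')):
    o=dict(np.load(f'pics/{k}3.png.npz'))['image'];y,x=(slice(220,305),slice(290,385)) if k=='scene' else (slice(160,236),slice(170,255))
    print(k,np.abs(o[y,x].astype(int)-n['image'][y,x]).max(),np.abs(o[y,x].astype(int)-n['image'][y,x]).mean())
E
```

```text
t28.55 ee [0.5907 0.1553 0.067 ] F(seat) [-0.21 -0.24 -0.18] M [ 0.02 -0.04  0.  ] gap 0.004 gf 0.0
t28.95 ee [0.5905 0.1553 0.0655] F(seat) [-0.61 -0.7   0.54] M [-0.02  0.02 -0.05] gap 0.001 gf 0.0
t29.35 ee [0.5905 0.1552 0.0648] F(seat) [-1.26 -0.07 -0.54] M [0.03 0.02 0.01] gap 0.002 gf 0.0
t29.75 ee [0.5906 0.1553 0.0641] F(seat) [-0.7   0.11  1.11] M [ 0.04 -0.05  0.01] gap 0.007 gf 0.4
t30.15 ee [0.5906 0.1553 0.0639] F(seat) [ 2.68 -0.63  9.71] M [ 0.08  0.43 -0.  ] gap 0.003 gf 5.0
t32.57 ee [ 0.4501 -0.0499  0.2999] F(seat) [-0.22  0.27  0.2 ] M [ 0.03  0.01 -0.02] gap 0.002 gf 0.0
scene 6 0.819360165118679
top 9 0.7351393188854489
```

The top surface is at 47 mm where 46.5 mm was expected, it holds about 10 N without giving, and nothing moved. I'm handing in.

```bash
python3 -c "
from rig import manip
print(manip.finish_job())"
```

```text
the job is handed in; nothing more can be done
None
```

The D cell is fitted in the empty bay, level and under the forked lip. It held against a press of about 10 N without moving, no other item was moved on purpose or seen to shift, and I handed the job in at about 33 s; no verdict came back.

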